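# Start the second course of a ferrite core in its stacking jig

### The job

Start the second course of the ferrite core in the jig, in staggered bond along the back fence. Slide the half bar that lies on the first course home into the corner between fence and end stop, without lifting it off the course, and lay the full-length bar from the pink foam beside it (set down, never dropped: ferrite chips), home against the fence and tight up to the half bar, so that it bridges the joint between the two full bars below. Leave the spare half bar on the foam, the battery, the meter and the cutters where they are.

Things in the scene. Friction and masses are not known exactly. Their poses are not given: they have to be found in the camera images.
- jig: Fixed aluminium stacking jig holding the bonded first course of a ferrite core. Origin: centre of the course's footprint, on the bench; x away from the robot (within 0.3 rad) towards the fence, y along the bars towards the end stop, z up. Base plate 10 thick, x -64 to +68, y -140 to +146 mm. Its front (-x) and -y sides are open.
- course_top (a point): Centre of the top face of the first course (jig axes), 30 above the bench. Flat and solid: x -42 to +42, y -126 to +126 mm from here, 20 thick, dark grey bars 126 x 28 x 20 lying along y in three rows, 28 apart in x. Back and front row: two full bars meeting at y = 0. Middle row: half, full, half.
- corner (a point): Inner corner between fence and end stop, on the first course's top (jig axes). The fence, 12 thick, runs along the back from here to y -256, its face square to x; the end stop, 12 thick, runs from here to x -84, its face square to y. Both are rigid and rise 20 mm above this point, level with the top of a bar lying on the first course.
- half_place (a point): Where the half bar's centre belongs (jig axes): in the back row, touching fence and end stop, long side along y.
- full_place (a point): Where the full bar's centre belongs (jig axes): in the back row, touching the fence and the end of the half bar when that is home, long side along y; it lies straight over the joint of the two full bars below.
- half_bar_c (a point): Centre (half-way up) of the loose half bar, a dark grey ferrite block 28 (x) x 63 (y, its long side) x 20 (z) mm, about 0.17 kg, smooth ground faces. It starts lying flat and askew on top of the first course, in front of the back row, short of the end stop; it slides when pushed with 0.7 to 1.5 N.
- full_bar_c (a point): Centre (half-way up) of the loose full-length bar, a dark grey ferrite block 28 (x) x 126 (y, its long side) x 20 (z) mm, about 0.34 kg. It starts lying flat on the pink foam pad (170 x 190 x 12 mm high, fixed), beside the spare half bar; either may be the nearer one. It slides on the first course when pushed with 1.5 to 3 N.
- spare_half_c (a point): Centre (half-way up) of the spare half bar, 28 x 63 x 20 mm like the other, lying on the pink foam pad about 80 mm from the full bar. Not used: leave it there.
- battery: White and blue sealed battery, 70 (x) x 90 (y) x 110 high, loose, to the right of the foam pad. Origin: centre of its underside. Bystander.
- meter: Yellow hand-held multimeter lying flat, 85 (x) x 178 (y, long side) x 45 high, loose, on the bench left of the jig. Origin: centre of its underside. Bystander.
- cutters: Side cutters with red handles, about 120 (x) x 60 (y) x 10 mm, loose, on the bench near the far side of the foam pad. Origin: on the underside, near the jaws' pivot. Bystander.

How it is judged:
By the outcome, as a careful person would: the job done as asked, in the order asked, and still so for the second after the job is handed in, with the robot touching nothing.
It also fails if it takes over 72 s, if anything falls off the work surface, if the arm or the gripper's body presses on something with over 40 N, if the wrist force passes 120 N, or if a joint passes its speed limit or range.

### The arm

A 6-joint arm with a two-finger parallel gripper is mounted at the origin on the work surface. World frame = base frame: x ahead of the robot, y to its left, z up, the work surface at z = 0. Lengths are in m, angles in rad, forces in N, time in s.
With the tool pointing down it reaches from about 0.375 to 0.975 m from the base axis. Payload 3.8 kg.
Tool frame: the origin (TCP) lies on the centre line of the jaws, within the pads' length; the fingertips stand 14 mm ahead of it and the grasp point (between the pads) lies 5 mm behind it; z points along the fingers, y is the line along which they close (so a half turn about z gives the same grasp; the last joint's range is limited). The gripper opens to 85 mm and grips with 20 to 120 N. Pads are 22 mm wide; open, the fingers measure 114 mm over their backs; the gripper's body (76 mm by 85 mm) begins 54 mm behind the grasp point. The pads swing forward as they close: fully open they stand 13 mm farther back than shut.
Start: joints at [1.218, 0.264, 1.604, -0, 1.274, -0.037], TCP at [0.21, 0.642, 0.215] pointing down, gripper open.
Joint ranges: [-2.63, 2.63], [-0.94, 2.18], [0.31, 2.57], [-1.31, 4.45], [0, 2.66], [-2.55, 2.55]. Speed limits (rad/s): [2.57, 2.57, 3.14, 3.14, 3.14, 3.14].

### API

Orientations are given as a rotation vector (axis times angle).
In Python, from workcell import bot, eyes, spot_in gives the robot as it stands.
- The arm moves only by the tool carry_out, never from a script. Its argument "series" is text: rows parted by semicolons, each of 4 numbers parted by spaces: the shift along the world's x, y, z in m, then the turn about the world's z in degrees. In form: tx ty tz roll; .... A call has 1 to 20 rows; each row shifts and turns the commanded pose from where the row before left it; what a row does not reach is not made up. A row lasts 1/8 s, in which the tool goes at most 62.5 mm and 10.7 degrees, less where a joint would pass 70% of its speed; a pose out of reach is approached as far as the arm can. A call is refused whole if a number of a shift passes 0.0625 or a number of a turn 10.7, either way. A call with a gripper value outside its range is refused whole. "jaw" is the gripper command: -1 is shut, 1 is fully open, values between are in proportion, set as the call begins (left out, the last holds). The fingers move at their own pace and stop on an object; "grip_force" is the grip in N (left out, the last holds). Time passes only in rows, so rows that do not move let the fingers close. It gives the time, the measured TCP pose, the force, the opening and the grip force at its end, in the units of the state.
- bot.read_state(): the state, without advancing time (a new reading comes with each control period).
- eyes.read_camera(name): name is "scene" or "top"; returns (picture, depth): 400x640x3 uint8, blue, green, red; 400x640 float32, m along the optical axis (not along the pixel's ray), 0 where there is no reading.
- eyes.get_calibration(name): a dict with "K" (3x3 intrinsics, pixels), "distortion" ([k1, k2, p1, p2, k3] as OpenCV has them; the pictures are not rectified), "position" and "rotation" of the camera in the world. Camera axes: x right, y down, z forward; pixel columns grow to the right and rows downward; lengths in m; the calibration is good to about 2 mm. A picture is of the moment at which its call begins. get_calibration takes no time and is no camera call.
- bot.finish_job(): hands the job in; it is judged then, once.
Trained networks look in the newest picture that a camera, given by its name, has taken for a name from the list of things; names that differ only in an ending like _2 or _b are one class to them, and where a whole thing is asked for, a point or a joint stands for the part that bears it (a point fixed in the world has none). Each returns a list of dicts, best first, with "score" (0 to 1); they miss things now and then, are a little off and sometimes report something else, mostly with a low value. They report only what shows in the picture. A call takes as long as a camera call.
- spot_in(camera, target): "rect" ([centre column, centre row, width, height] in pixels, round what is visible of it).
The state is a dict: "time": time; "q": joint angles; "joint_vel": joint speeds; "joint_torque": joint torques, N m; "tool_pos": TCP position; "tcp_rot": TCP orientation; "wrist_force": force on the tool from outside, world axes, zero at the start; "torque": the same for the moment, N m; "width": opening from 0.0 (shut) to 1.0 (fully open); "grip_force": force on a finger pad.
Only numpy, scipy, OpenCV 4.12 (cv2) and the standard library are available. Lean on these libraries where they do the work, as an engineer would, in place of code of your own. Each camera call takes 0.05 s, during which the arm holds its last target. There are 200 camera calls.

## Working session

There is one attempt and no reset: what is moved stays moved. The work goes in short steps, Python scripts to look and compute and a tool call to move; the robot and the scene stay as the last step left them, time stands still between calls to the robot, and variables do not carry over. Pictures are saved under pics/ and viewed, at most 10 in all, crops included, and the job is handed in when it is done.

Besides the shell and the picture viewer there is one more tool, called after "Call:" as name(argument=value, ...), one argument or row to a line, values as JSON. carry_out: Moves the arm, as the interface text tells. Its arguments: {"type":"object","properties":{"series":{"type":"string"},"jaw":{"type":"number"},"grip_force":{"type":"number"}},"required":["series"]}

```bash
mkdir -p pics; ls; cat > h.py <<'E'
import numpy as np, cv2
from workcell import bot, eyes, spot_in
def cam(n):
    p,d=eyes.read_camera(n); return p,d,eyes.get_calibration(n)
def cloud(d,c):
    K=np.array(c["K"],float);D=np.array(c["distortion"],float)
    h,w=d.shape
    u,v=np.meshgrid(np.arange(w),np.arange(h))
    n=cv2.undistortPoints(np.stack([u,v],-1).reshape(-1,1,2).astype(np.float64),K,D).reshape(h,w,2)
    P=np.dstack([n[...,0]*d,n[...,1]*d,d])
    R=np.array(c["rotation"],float)
    if R.shape!=(3,3): R=cv2.Rodrigues(R)[0]
    return P@R.T+np.array(c["position"])
E
python3 - <<'E'
from h import *
for n in ("scene","top"):
    p,d,c=cam(n); cv2.imwrite(f"pics/{n}0.png",p); np.savez(f"{n}0.npz",p=p,P=cloud(d,c),d=d)
    print(n,c["position"],c["rotation"])
    for t in ("half_bar_c","full_bar_c","spare_half_c","jig","battery","meter","cutters"):
        print(t,[(np.round(r["rect"]).tolist(),round(r["score"],2)) for r in spot_in(n,t)[:4]])
print(bot.read_state())
E
```

```text
pics
scene [ 1.35664467 -0.16149043  1.02589766] [-1.97248729 -1.62930043  0.58903059]
half_bar_c [([375.0, 170.0, 21.0, 21.0], 0.66)]
full_bar_c [([236.0, 202.0, 48.0, 21.0], 0.92), ([373.0, 171.0, 17.0, 23.0], 0.37)]
spare_half_c [([236.0, 226.0, 25.0, 15.0], 0.67)]
jig [([360.0, 193.0, 106.0, 66.0], 0.92)]
battery [([143.0, 200.0, 51.0, 50.0], 0.84)]
meter [([475.0, 165.0, 65.0, 30.0], 0.6)]
cutters [([267.0, 282.0, 21.0, 48.0], 0.89), ([475.0, 168.0, 67.0, 29.0], 0.49)]
top [ 0.34261697 -0.00923189  1.74299399] [-2.12360673  2.16405281 -0.18115146]
half_bar_c [([270.0, 223.0, 20.0, 21.0], 0.62)]
full_bar_c [([385.0, 219.0, 40.0, 15.0], 0.78)]
spare_half_c [([386.0, 194.0, 24.0, 11.0], 0.52), ([270.0, 225.0, 17.0, 16.0], 0.2)]
jig [([283.0, 217.0, 88.0, 55.0], 0.59)]
battery [([459.0, 224.0, 33.0, 25.0], 0.71)]
meter [([282.0, 215.0, 90.0, 51.0], 0.31)]
cutters [([372.0, 147.0, 15.0, 29.0], 0.66)]
{'time': 0.8, 'q': array([ 1.21812618e+00,  2.63848102e-01,  1.60398990e+00, -2.26450888e-05,
        1.27374027e+00, -3.69239981e-02]), 'joint_vel': array([ 0.00095557,  0.00161945, -0.00019281,  0.00192485, -0.00024218,
        0.00085195]), 'joint_torque': array([-8.85027366e-04, -5.14980984e+01, -3.67694986e+01, -1.51056847e-04,
        6.38760612e-04, -5.39507937e-06]), 'tool_pos': array([0.20962509, 0.6416111 , 0.21542019]), 'tcp_rot': array([4.93901137e-01, 3.10250143e+00, 1.55810733e-05]), 'wrist_force': array([ 0.06048484,  0.23702603, -0.21529114]), 'torque': array([-6.17178959e-05,  2.84957700e-04, -1.01828304e-02]), 'grip_force': 0.0, 'width': 1.0004960917828023}
```

```bash
python3 - <<'E'
from h import *
a=np.load("top0.npz");b=np.load("scene0.npz")
A=cv2.resize(a["p"][120:260,210:490],None,fx=2.8,fy=2.8,interpolation=3)[:,:784]
cv2.imwrite("pics/t1.png",A)
B=cv2.resize(b["p"][120:320,110:510],None,fx=2,fy=2,interpolation=3)
cv2.imwrite("pics/s1.png",B)
for n,z,r in (("top",a,dict(half=(270,223),full=(385,219),spare=(386,194),bat=(459,224),cut=(372,147))),("scene",b,dict(half=(375,170),full=(236,202),spare=(236,226)))):
    for k,(u,v) in r.items(): print(n,k,np.round(z["P"][v,u],4))
E
```

```text
top half [0.503  0.1399 0.0461]
top full [ 0.5106 -0.2472  0.0308]
top spare [ 0.596  -0.2539  0.0312]
top bat [ 0.4815 -0.4793  0.1066]
top cut [ 0.7696 -0.2161 -0.0036]
scene half [0.5036 0.1441 0.0538]
scene full [ 0.5276 -0.2525  0.0339]
scene spare [ 0.6084 -0.2583  0.0333]
```

View pics/t1.png

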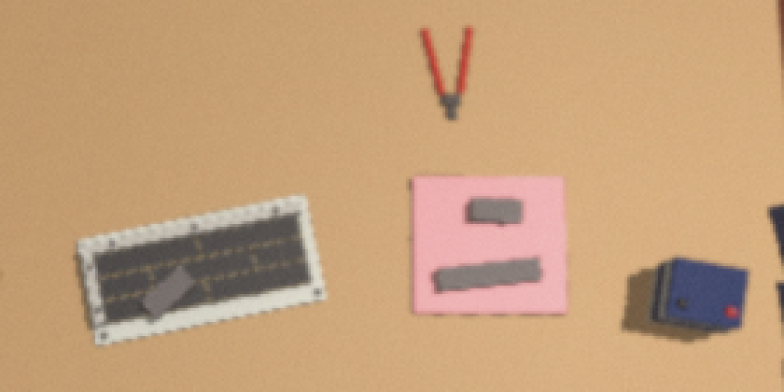

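View pics/s1.png

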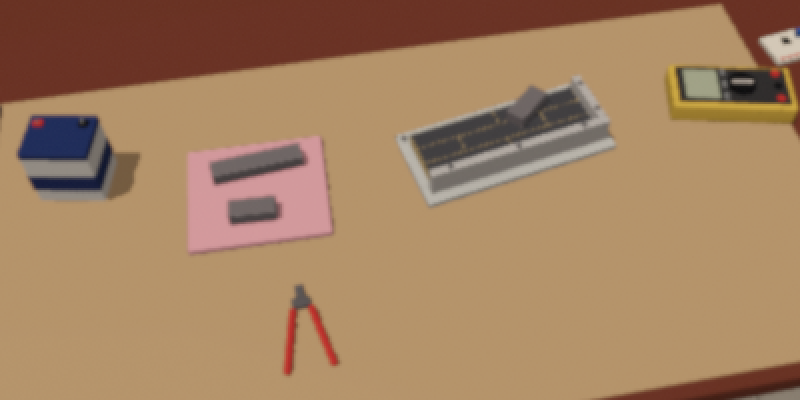

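```bash
cat >> h.py <<'E'
from scipy.optimize import minimize
U=8
def sil(c,pose,box,zs,roi):
    """silhouette of box (x0,x1,y0,y1) between heights zs, at pose x,y,yaw; in roi upscaled by U"""
    x,y,a=pose; ca,sa=np.cos(a),np.sin(a)
    pts=np.array([[x+ca*i-sa*j,y+sa*i+ca*j,k] for i in box[:2] for j in box[2:] for k in zs])
    R=np.array(c["rotation"],float); R=cv2.Rodrigues(R)[0] if R.shape!=(3,3) else R
    t=-R.T@np.array(c["position"])
    uv=cv2.projectPoints(pts,cv2.Rodrigues(R.T)[0],t,np.array(c["K"],float),np.array(c["distortion"],float))[0].reshape(-1,2)
    h=cv2.convexHull(((uv-[roi[0],roi[1]]+.5)*U).astype(np.float32))
    m=np.zeros(((roi[3]-roi[1])*U,(roi[2]-roi[0])*U),np.uint8)
    cv2.fillConvexPoly(m,np.round(h*16).astype(np.int32),255,shift=4)
    return cv2.resize(m,None,fx=1/U,fy=1/U,interpolation=cv2.INTER_AREA)/255.
def fit(views,box,zs,p0):
    """views: list of (calib, soft mask, roi)"""
    f=lambda p:sum(np.abs(sil(c,p,box,zs,r)-m).sum() for c,m,r in views)
    s=np.array(p0)+np.array([[0,0,0],[.012,0,0],[0,.012,0],[0,0,.15]])
    r=minimize(f,p0,method="Nelder-Mead",options=dict(initial_simplex=s,xatol=1e-5,fatol=1e-3,maxiter=300))
    return r.x,r.fun
E
python3 - <<'E'
from h import *
c={n:eyes.get_calibration(n) for n in("top","scene")}
for n in c:
    p=np.load(n+"0.npz")["p"]
    L=[("full",(385,219),(236,202)),("half",(270,223),(375,170)),("foam",(385,205),(215,230)),("course",(300,205),(345,185)),("white",(250,234),(375,200))]
    for k,a,b in L:
        u,v=a if n=="top" else b; print(n,k,p[v-1:v+2,u-1:u+2].mean((0,1)).round())
E
```

```text
top full [122. 126. 136.]
top half [108. 111. 119.]
top foam [181. 179. 239.]
top course [80. 82. 87.]
top white [ 96. 105. 111.]
scene full [100. 101. 110.]
scene half [101. 102. 111.]
scene foam [156. 153. 210.]
scene course [67. 71. 76.]
scene white [119. 126. 131.]
```

```bash
python3 - <<'E'
from h import *
c={n:eyes.get_calibration(n) for n in("top","scene")}
I={n:np.load(n+"0.npz")["p"].astype(float) for n in c}
def cut(n,r): return I[n][r[1]:r[3],r[0]:r[2]]
FB=(-.014,.014,-.063,.063);HB=(-.014,.014,-.0315,.0315)
def sat(n,r,a,b):
    q=cut(n,r); return np.clip((a-(q[...,2]-q[...,0]))/(a-b),0,1)
def show(k,v,box,zs,p0):
    for vv in ([v[0]],[v[1]],v) if len(v)>1 else (v,):
        x,f=fit(vv,box,zs,p0); print(k,x.round(4),np.degrees(x[2]).round(1),round(f,1))
R={"top":(361,204,408,232),"scene":(208,188,266,217)}
show("full",[(c[n],sat(n,R[n],57 if n=="top" else 53,13),R[n]) for n in c],FB,(.012,.032),(.511,-.247,.1))
R={"top":(372,187,400,203),"scene":(220,214,252,236)}
show("spare",[(c[n],sat(n,R[n],57 if n=="top" else 53,13),R[n]) for n in c],HB,(.012,.032),(.60,-.254,-.05))
R={"top":(258,212,282,236),"scene":(360,158,390,182)}
v=[]
for n,lo,hi in (("top",84,111),("scene",73,103)):
    g=cut(n,R[n])[...,1]
    m=np.clip((g-lo)/(hi-lo),0,1)*(g<140)
    lab,st=cv2.connectedComponentsWithStats((m>.35).astype(np.uint8),connectivity=4)[1:3]
    k=lab[g.shape[0]//2,g.shape[1]//2]; m=m*cv2.dilate((lab==k).astype(np.uint8),np.ones((3,3)))
    v.append((c[n],m,R[n])); cv2.imwrite(f"pics/m_{n}.png",cv2.resize(m*255,None,fx=8,fy=8,interpolation=0))
show("half",v,HB,(.05,.05),(.503,.14,-.7))
r=(225,180,340,255); q=cut("top",r)
g=q[...,1]; m=(np.clip((150-g)/50,0,1)*((q[...,2]-q[...,0])<35)).astype(np.float32)
m=cv2.morphologyEx(m,cv2.MORPH_CLOSE,np.ones((5,5)))
m=cv2.morphologyEx(m,cv2.MORPH_OPEN,np.ones((7,7)))
show("course",[(c["top"],m,r)],(-.042,.042,-.126,.126),(.02,.03),(.52,.11,.15))
cv2.imwrite("pics/m_course.png",cv2.resize(np.vstack([m*255,g]),None,fx=4,fy=4,interpolation=0))
E
python3 -c "
import cv2,numpy as np
a=cv2.imread('pics/m_course.png');b=cv2.imread('pics/m_top.png');d=cv2.imread('pics/m_scene.png')
o=np.zeros((600,800,3),np.uint8);o[:600,:460]=a[:600];o[:b.shape[0],470:470+b.shape[1]]=b;o[300:300+d.shape[0],470:470+d.shape[1]]=d
cv2.imwrite('pics/m.png',o)"
```

```text
full [ 0.5164 -0.2443  0.1011] 5.8 58.1
full [ 0.5163 -0.2471  0.0918] 5.3 74.8
full [ 0.5162 -0.2457  0.1021] 5.9 138.4
spare [ 0.5951 -0.2558 -0.0087] -0.5 32.6
spare [ 0.595  -0.2579 -0.0461] -2.6 46.6
spare [ 0.5947 -0.2578 -0.0415] -2.4 82.6
half [0.5001 0.1413 0.7508] 43.0 37.8
half [0.4987 0.1396 0.7456] 42.7 33.1
half [0.4994 0.1402 0.7451] 42.7 76.0
course [0.53   0.1046 0.1851] 10.6 126.4[ WARN:0@0.675] global loadsave.cpp:1063 imwrite_ Unsupported depth image for selected encoder is fallbacked to CV_8U.
```

View pics/m.png

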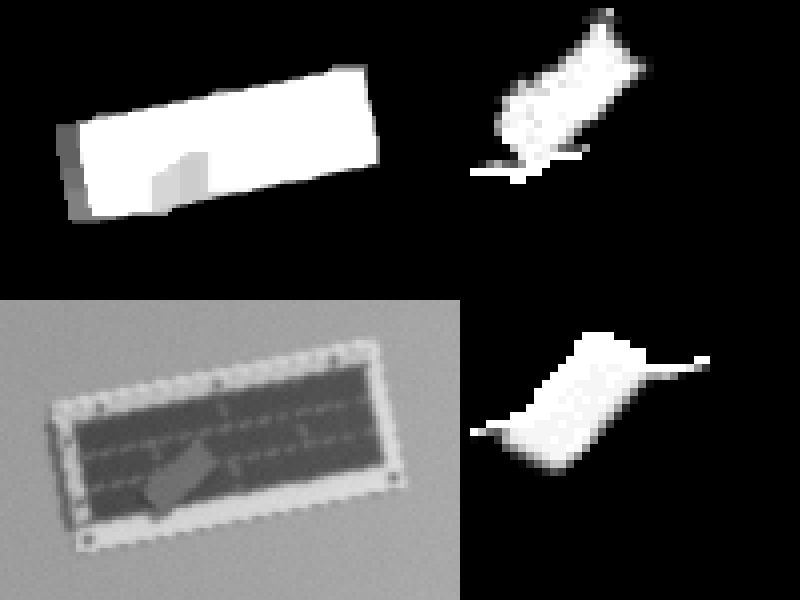

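Call:
carry_out(
  series=".02895 -.0502 -.009 -2.92; .02895 -.0502 -.009 -2.92; .02895 -.0502 -.009 -2.92; .02895 -.0502 -.009 -2.92; .02895 -.0502 -.009 -2.92; .02895 -.0502 -.009 -2.92; .02895 -.0502 -.009 -2.92; .02895 -.0502 -.009 -2.92; .02895 -.0502 -.009 -2.92; .02895 -.0502 -.009 -2.92; 0 0 0 0; 0 0 0 0",
  jaw=0.3,
  grip_force=20,
)

```text
time: 2.3
tool_pos: [0.499, 0.1396, 0.1254]
tcp_rot: [-1.261, -2.877, -0.0]
wrist_force: [0.1, -0.2, 0.0]
width: 0.648
grip_force: 0.0
```

Call:
carry_out(
  series="0 0 -.025 0; 0 0 -.025 0; 0 0 -.015 0; 0 0 -.008 0; 0 0 -.004 0; 0 0 0 0",
)

```text
time: 3.05
tool_pos: [0.4995, 0.1399, 0.0487]
tcp_rot: [1.26, 2.878, 0.001]
wrist_force: [-0.5, -0.4, 0.4]
width: 0.649
grip_force: 0.0
```

Call:
carry_out(
  series="0 0 0 0; 0 0 0 0; 0 0 0 0; 0 0 0 0; 0 0 0 0; 0 0 0 0",
  jaw=-1,
)

```text
time: 3.8
tool_pos: [0.4991, 0.1396, 0.0484]
tcp_rot: [-1.26, -2.878, 0.0]
wrist_force: [0.1, 0.3, 0.7]
width: 0.001
grip_force: 0.0
```

```bash
python3 - <<'E'
from h import *
o=[]
for n,r in (("top",(225,170,345,260)),("scene",(310,120,430,210))):
    p,d,c=cam(n); q=p[r[1]:r[3],r[0]:r[2]]; o.append(cv2.resize(q,(400,300),interpolation=3))
cv2.imwrite("pics/a1.png",np.hstack(o))
print(bot.read_state()["width"])
E
```

```text
0.002909179998854944
```

View pics/a1.png

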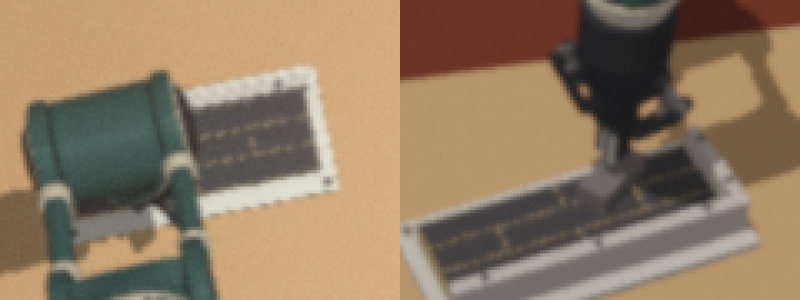

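```bash
python3 - <<'E'
from h import *
p,d,c=cam("scene"); P=cloud(d,c)
R=np.array(c["rotation"],float); R=cv2.Rodrigues(R)[0] if R.shape!=(3,3) else R
t=-R.T@np.array(c["position"])
pr=lambda X:cv2.projectPoints(np.array(X,float),cv2.Rodrigues(R.T)[0],t,np.array(c["K"],float),np.array(c["distortion"],float))[0].reshape(-1,2)
tip=pr([[.4991,.1396,.034],[.4991,.1396,.05]]);print(tip)
r=(345,135,405,195); q=cv2.resize(p[r[1]:r[3],r[0]:r[2]],None,fx=10,fy=10,interpolation=cv2.INTER_CUBIC)
for (x,y,a),col in (((.4994,.1402,.745),(0,255,0)),):
    ca,sa=np.cos(a),np.sin(a)
    for z in(.03,.05):
        k=pr([[x+ca*i-sa*j,y+sa*i+ca*j,z] for i,j in((-.014,-.0315),(.014,-.0315),(.014,.0315),(-.014,.0315))])
        cv2.polylines(q,[np.int32((k-[r[0],r[1]]+.5)*10)],True,col,1)
for k in tip: cv2.circle(q,tuple(np.int32((k-[r[0],r[1]]+.5)*10)),4,(0,0,255),-1)
cv2.imwrite("pics/a2.png",q)
E
```

```text
[[372.5082692  173.77548603]
 [372.93412801 169.98341408]]
```

View pics/a2.png

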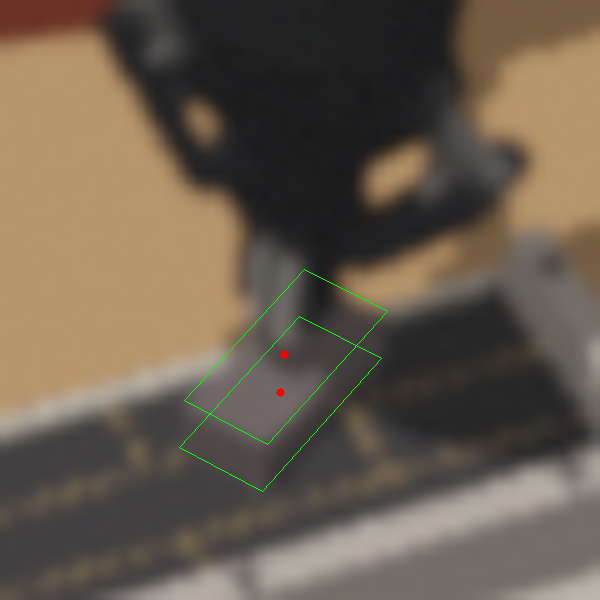

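```bash
python3 - <<'E'
from h import *
p,d,c=cam("scene"); P=cloud(d,c)
for v in range(156,178): print(v,[tuple((P[v,u]*1000).astype(int)) for u in (370,372,374)],p[v,372,1])
E
```

```text
156 [(np.int64(502), np.int64(125), np.int64(112)), (np.int64(501), np.int64(131), np.int64(110)), (np.int64(510), np.int64(134), np.int64(119))] 29
157 [(np.int64(504), np.int64(125), np.int64(111)), (np.int64(504), np.int64(130), np.int64(109)), (np.int64(512), np.int64(133), np.int64(117))] 34
158 [(np.int64(504), np.int64(125), np.int64(106)), (np.int64(502), np.int64(131), np.int64(103)), (np.int64(512), np.int64(134), np.int64(113))] 45
159 [(np.int64(502), np.int64(126), np.int64(101)), (np.int64(506), np.int64(130), np.int64(104)), (np.int64(515), np.int64(133), np.int64(112))] 61
160 [(np.int64(505), np.int64(125), np.int64(100)), (np.int64(509), np.int64(130), np.int64(102)), (np.int64(513), np.int64(134), np.int64(106))] 74
161 [(np.int64(503), np.int64(126), np.int64(93)), (np.int64(507), np.int64(131), np.int64(96)), (np.int64(509), np.int64(136), np.int64(98))] 85
162 [(np.int64(503), np.int64(126), np.int64(89)), (np.int64(507), np.int64(131), np.int64(93)), (np.int64(509), np.int64(136), np.int64(94))] 91
163 [(np.int64(502), np.int64(127), np.int64(84)), (np.int64(50
[... 1433 characters left out ...]
, np.int64(49)), (np.int64(510), np.int64(133), np.int64(50)), (np.int64(512), np.int64(139), np.int64(51))] 102
174 [(np.int64(513), np.int64(127), np.int64(50)), (np.int64(516), np.int64(132), np.int64(53)), (np.int64(515), np.int64(138), np.int64(50))] 103
175 [(np.int64(517), np.int64(126), np.int64(52)), (np.int64(517), np.int64(132), np.int64(50)), (np.int64(518), np.int64(137), np.int64(50))] 104
176 [(np.int64(521), np.int64(124), np.int64(52)), (np.int64(520), np.int64(131), np.int64(49)), (np.int64(516), np.int64(138), np.int64(43))] 104
177 [(np.int64(522), np.int64(125), np.int64(48)), (np.int64(522), np.int64(131), np.int64(47)), (np.int64(516), np.int64(138), np.int64(39))] 100
```

Call:
carry_out(
  series="0 0 0 0; 0 0 0 0; 0 0 0 0; 0 0 0 0; 0 0 -.008 0; 0 0 -.007 0; 0 0 0 0",
  jaw=0.3,
)

```text
time: 4.88
tool_pos: [0.4981, 0.1394, 0.0322]
tcp_rot: [-1.259, -2.876, 0.002]
wrist_force: [-0.1, -0.2, -0.4]
width: 0.651
grip_force: 0.0
```

```bash
python3 - <<'E'
from h import *
p,d,c=cam("scene"); P=cloud(d,c)
print(bot.read_state()["wrist_force"])
r=(340,125,410,195); q=cv2.resize(p[r[1]:r[3],r[0]:r[2]],None,fx=8,fy=8,interpolation=cv2.INTER_CUBIC)
cv2.imwrite("pics/a3.png",q)
np.save("P.npy",P)
E
```

```text
[ 0.17645746  0.15279875 -0.59324427]
```

View pics/a3.png

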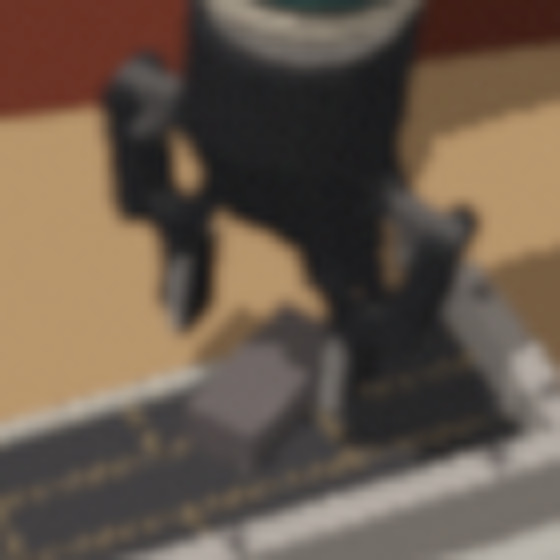

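```bash
python3 - <<'E'
import numpy as np
P=np.load("P.npy")
for v in range(170,184): print(v,[(P[v,u]*1000).astype(int).tolist() for u in (381,383,386,390)])
for v in range(156,170): print(v,[(P[v,u]*1000).astype(int).tolist() for u in (362,363,364)])
E
```

```text
170 [[527, 152, 77], [530, 157, 80], [526, 167, 73], [493, 193, 33]]
171 [[530, 152, 76], [527, 159, 72], [524, 168, 67], [494, 193, 29]]
172 [[530, 152, 72], [532, 157, 73], [494, 181, 27], [496, 192, 27]]
173 [[534, 151, 72], [531, 158, 68], [504, 177, 34], [500, 191, 27]]
174 [[1356, -161, 1025], [529, 159, 61], [506, 177, 33], [505, 189, 29]]
175 [[530, 153, 59], [533, 158, 62], [507, 177, 29], [512, 187, 32]]
176 [[527, 155, 51], [510, 167, 30], [508, 177, 27], [512, 188, 28]]
177 [[514, 160, 31], [514, 166, 31], [516, 174, 31], [516, 186, 29]]
178 [[516, 160, 30], [513, 167, 26], [516, 175, 27], [522, 185, 31]]
179 [[524, 157, 35], [524, 163, 34], [523, 172, 31], [523, 184, 29]]
180 [[524, 158, 30], [525, 163, 30], [526, 172, 30], [529, 183, 31]]
181 [[526, 157, 29], [531, 161, 33], [527, 172, 27], [532, 182, 31]]
182 [[533, 155, 33], [531, 161, 30], [532, 170, 29], [536, 181, 30]]
183 [[535, 154, 31], [533, 161, 27], [537, 169, 30], [540, 179, 31]]
156 [[484, 108, 97], [481, 112, 93], [481, 115, 93]]
157 [[484, 108, 93], [482, 112, 90], [480, 115, 89]]
158 [[482, 109, 87], [484, 111, 89], [477, 116, 81]]
159 [[484, 109, 86], [481, 112, 82], [480, 116, 80]]
160 [[483, 109, 81], [484, 112, 81], [478, 116, 74]]
161 [[484, 109, 77], [484, 112, 76], [481, 116, 73]]
162 [[485, 109, 75], [485, 112, 74], [477, 117, 64]]
163 [[486, 109, 72], [483, 113, 68], [478, 117, 62]]
164 [[487, 109, 68], [480, 114, 60], [478, 118, 57]]
165 [[484, 110, 60], [483, 113, 59], [429, 134, -1]]
166 [[479, 112, 52], [437, 128, 4], [436, 132, 2]]
167 [[436, 126, 0], [440, 128, 2], [438, 131, 0]]
168 [[443, 124, 2], [445, 126, 4], [443, 130, 2]]
169 [[446, 123, 1], [445, 126, 0], [446, 129, 0]]
```

Call:
carry_out(
  series="0 0 -.006 0; 0 0 -.005 0; 0 0 -.004 0; 0 0 0 0; 0 0 0 0",
)

```text
time: 5.55
tool_pos: [0.4992, 0.1396, 0.0184]
tcp_rot: [1.26, 2.878, 0.0]
wrist_force: [-0.4, 0.2, 0.5]
width: 0.648
grip_force: 0.0
```

Call:
carry_out(
  series="0 0 0 0; 0 0 0 0; 0 0 0 0; 0 0 0 0; 0 0 0 0; 0 0 0 0",
  jaw=-1,
)

```text
time: 6.3
tool_pos: [0.4996, 0.1398, 0.0188]
tcp_rot: [1.26, 2.877, 0.001]
wrist_force: [1.2, 0.1, 3.4]
width: 0.32
grip_force: 21.2
```

Call:
carry_out(
  series="0 0 0 -1; 0 .002 -.0003 -2; 0 .004 0 -3; 0 .005 0 -3; 0 .005 0 -3; 0 .005 0 -3; 0 .005 0 -3; 0 .005 0 -3; 0 .005 0 -3; 0 .005 0 -3; 0 .005 0 -3; -.001 .004 0 -1.1; 0 .002 0 -1; 0 0 0 0; 0 0 0 0",
)

```text
time: 8.18
tool_pos: [0.4987, 0.1906, 0.0188]
tcp_rot: [2.006, 2.416, -0.001]
wrist_force: [1.1, -3.8, 7.2]
width: 0.319
grip_force: 21.8
```

Call:
carry_out(
  series="-.0002 .001 0 0; -.0002 .001 0 0; -.0002 .001 0 0; -.0001 .0005 0 0; 0 0 0 0",
)

```text
time: 8.8
tool_pos: [0.4987, 0.1908, 0.0188]
tcp_rot: [2.001, 2.414, -0.007]
wrist_force: [3.6, -17.1, 8.2]
width: 0.326
grip_force: 21.9
```

Call:
carry_out(
  series=".0003 -.0015 0 0; .0002 -.001 0 0; 0 0 0 0",
)

```text
time: 9.18
tool_pos: [0.4987, 0.1907, 0.0187]
tcp_rot: [2.005, 2.415, -0.002]
wrist_force: [0.9, -6.3, 6.6]
width: 0.32
grip_force: 21.8
```

Call:
carry_out(
  series="0 0 0 0; 0 0 0 0; 0 0 0 0; 0 0 .015 0; 0 0 .025 0; -.018 -.0034 0 0; -.02 -.0037 0 0; 0 0 0 0",
  jaw=0.3,
)

```text
time: 10.18
tool_pos: [0.457, 0.1848, 0.0571]
tcp_rot: [-2.005, -2.417, 0.004]
wrist_force: [-1.2, -0.8, -0.3]
width: 0.651
grip_force: 0.0
```

```bash
python3 - <<'E'
from h import *
s=bot.read_state(); print(s["tool_pos"],s["time"])
o=[]
for n,r in (("top",(225,170,345,260)),("scene",(335,120,435,195))):
    p,d,c=cam(n); np.savez(n+"1.npz",p=p,P=cloud(d,c)); q=p[r[1]:r[3],r[0]:r[2]]; o.append(cv2.resize(q,(400,300),interpolation=3))
cv2.imwrite("pics/a4.png",np.hstack(o))
E
```

```text
[0.45696075 0.18482081 0.05708568] 10.175
```

View pics/a4.png

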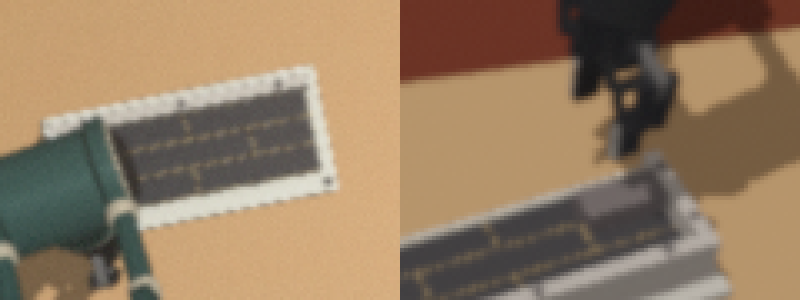

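Call:
carry_out(
  series="0 0 0 0; 0 0 0 0; 0 0 0 0; 0 0 -.015 0; 0 0 -.015 0; 0 0 -.008 0; 0 0 0 0; .005 .0009 0 0; .005 .0009 0 0; .005 .0009 0 0; .005 .0009 0 0; .005 .0009 0 0; .005 .0009 0 0; .005 .0009 0 0; .005 .0009 0 0; .005 .0009 0 0; 0 0 0 0",
  jaw=-1,
)

```text
time: 12.4
tool_pos: [0.5059, 0.1938, 0.0201]
tcp_rot: [2.006, 2.417, 0.002]
wrist_force: [0.6, -0.4, -0.7]
width: -0.003
grip_force: 0.0
```

Call:
carry_out(
  series=".002 .0004 0 0; .002 .0004 0 0; .002 .0004 0 0; .001 .0002 0 0; 0 0 0 0",
)

```text
time: 13.02
tool_pos: [0.5122, 0.1951, 0.02]
tcp_rot: [2.006, 2.417, 0.001]
wrist_force: [-0.1, 0.1, -1.1]
width: -0.002
grip_force: 0.3
```

Call:
carry_out(
  series=".0015 .0003 0 0; .0015 .0003 0 0; .0015 .0003 0 0; .0015 .0003 0 0",
)

```text
time: 13.52
tool_pos: [0.5129, 0.1951, 0.0197]
tcp_rot: [-2.003, -2.412, 0.014]
wrist_force: [-17.0, -2.4, 15.2]
width: -0.004
grip_force: 9.1
```

```bash
python3 - <<'E'
from h import *
p,d,c=cam("scene"); np.savez("scene2.npz",p=p,P=cloud(d,c)); r=(335,120,435,195)
cv2.imwrite("pics/a5.png",cv2.resize(p[r[1]:r[3],r[0]:r[2]],(600,450),interpolation=3))
s=bot.read_state(); print(s["tool_pos"],s["wrist_force"])
E
```

```text
[0.51284357 0.1950792  0.01973482] [-15.37006447  -3.29654399  12.53895143]
```

View pics/a5.png

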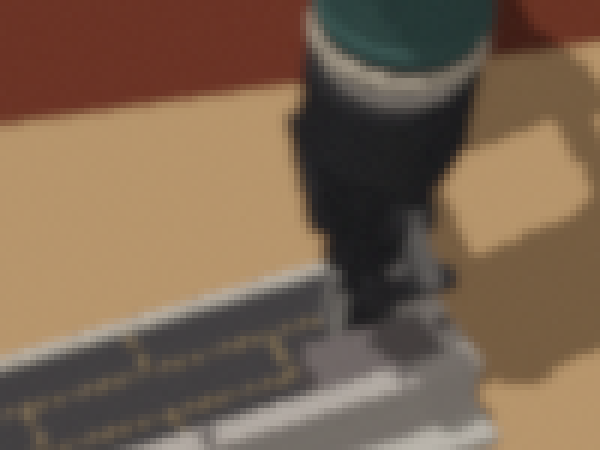

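Call:
carry_out(
  series="-.006 -.0011 0 0; -.005 -.0009 0 0; 0 0 .02 0; 0 0 .025 0; 0 0 0 0; 0 0 0 0",
)

```text
time: 14.32
tool_pos: [0.5068, 0.1942, 0.0646]
tcp_rot: [2.007, 2.417, 0.0]
wrist_force: [-0.6, 0.2, -0.0]
width: -0.002
grip_force: 0.0
```

Call:
carry_out(
  series=".0195 -.023 0 0; .0195 -.023 0 0; 0 0 0 0; 0 0 -.02 0; 0 0 -.018 0; 0 0 -.006 0; 0 0 0 0; -.0004 .002 0 0; -.0004 .002 0 0; -.0004 .002 0 0; -.0003 .0015 0 0; -.0003 .0015 0 0; 0 0 0 0",
)

```text
time: 15.95
tool_pos: [0.5447, 0.1557, 0.0215]
tcp_rot: [2.004, 2.416, -0.002]
wrist_force: [1.1, -6.4, 2.5]
width: 0.0
grip_force: 3.3
```

Call:
carry_out(
  series="-.0003 .0015 0 0; -.0003 .0015 0 0; 0 0 0 0",
)

```text
time: 16.32
tool_pos: [0.5448, 0.1558, 0.0216]
tcp_rot: [2.0, 2.415, -0.007]
wrist_force: [2.6, -16.9, 3.8]
width: 0.001
grip_force: 8.7
```

Call:
carry_out(
  series=".001 -.005 0 0; .0013 -.007 0 0; 0 0 .03 0; 0 0 .05 0; 0 0 .02 0; -.002 -.02 0 -.6; -.003 -.045 0 -.6; -.004 -.055 0 -.6; -.004 -.055 0 -.6; -.004 -.055 0 -.6; -.004 -.055 0 -.6; -.004 -.055 0 -.6; -.003 -.04 0 -.6; 0 -.01 0 0; 0 0 0 0; 0 0 0 0",
  jaw=0.3,
  grip_force=40,
)

```text
time: 18.32
tool_pos: [0.5172, -0.2405, 0.1203]
tcp_rot: [-2.104, -2.331, 0.0]
wrist_force: [-0.1, -0.3, -0.3]
width: 0.652
grip_force: 0.0
```

Call:
carry_out(
  series="-.001 -.0052 -.03 0; 0 0 -.04 0; 0 0 -.025 0; 0 0 -.012 0; 0 0 -.006 0; 0 0 -.004 0; 0 0 -.003 0; 0 0 0 0; 0 0 0 0",
)

```text
time: 19.45
tool_pos: [0.5171, -0.2472, 0.0016]
tcp_rot: [2.106, 2.33, 0.0]
wrist_force: [0.9, -0.3, 0.7]
width: 0.654
grip_force: 0.0
```

Call:
carry_out(
  series="0 0 0 0; 0 0 0 0; 0 0 0 0; 0 0 0 0; 0 0 0 0",
  jaw=-1,
)

```text
time: 20.08
tool_pos: [0.5171, -0.2472, 0.0015]
tcp_rot: [2.106, 2.331, 0.0]
wrist_force: [-2.0, -1.1, 5.3]
width: 0.316
grip_force: 41.9
```

Call:
carry_out(
  series="0 0 .008 0; 0 0 .02 0; 0 0 .03 0; 0 0 .017 0; 0 .01 0 0; .0015 .03 0 .6; .002 .05 0 .6; .002 .05 0 .7; .002 .05 0 .7; .002 .05 0 .7; .002 .05 0 .7; .001 .035 0 .6; .0003 .0162 0 .15; 0 0 0 0; 0 0 0 0; 0 0 0 0",
)

```text
time: 22.08
tool_pos: [0.5296, 0.093, 0.0759]
tcp_rot: [-2.01, -2.415, 0.001]
wrist_force: [-0.2, -0.2, -3.4]
width: 0.314
grip_force: 41.0
```

Call:
carry_out(
  series="0 .001 -.02 .15; 0 0 -.018 0; 0 0 -.009 0; 0 0 -.005 0; 0 0 -.002 0; 0 0 0 0; 0 0 0 0",
)

```text
time: 22.95
tool_pos: [0.5302, 0.0954, 0.0226]
tcp_rot: [2.004, 2.419, 0.001]
wrist_force: [-0.0, 0.5, -3.5]
width: 0.317
grip_force: 40.9
```

```bash
python3 - <<'E'
from h import *
s=bot.read_state(); print(s["tool_pos"],s["wrist_force"],s["time"])
p,d,c=cam("scene"); r=(305,130,425,220)
cv2.imwrite("pics/a6.png",cv2.resize(p[r[1]:r[3],r[0]:r[2]],(800,600),interpolation=3))
E
```

```text
[0.53017586 0.09535003 0.02263983] [-4.86679301e-04  5.45262137e-01 -3.48121467e+00] 22.95
```

View pics/a6.png

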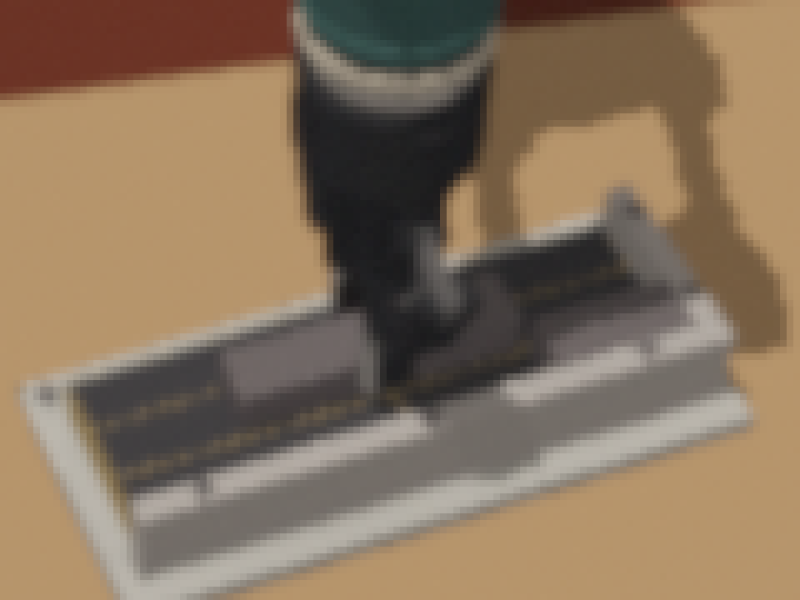

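Call:
carry_out(
  series="0 -.001 -.001 0; 0 0 -.0007 0; 0 0 -.0007 0; 0 0 -.0006 0; 0 0 0 0; 0 0 0 0",
)

```text
time: 23.75
tool_pos: [0.5296, 0.0942, 0.0195]
tcp_rot: [-2.004, -2.419, 0.0]
wrist_force: [-3.0, -0.9, 4.4]
width: 0.32
grip_force: 41.7
```

Call:
carry_out(
  series="0 0 0 0; 0 0 0 0; 0 0 0 0; 0 0 .015 0; 0 0 .03 0; 0 0 .02 5; -.01 -.0015 0 10; -.01 -.0015 0 10; -.01 -.0015 0 10; -.0047 -.0006 0 10; 0 0 0 10; 0 0 0 10; 0 0 0 10; 0 0 0 10; 0 0 0 5; 0 0 0 0; 0 0 0 0",
  jaw=0,
)

```text
time: 25.88
tool_pos: [0.4953, 0.0892, 0.0847]
tcp_rot: [-0.291, 3.127, 0.0]
wrist_force: [0.1, -0.3, -0.1]
width: 0.505
grip_force: 0.0
```

Call:
carry_out(
  series="0 0 -.03 0; 0 0 -.025 0; 0 0 -.012 0; 0 0 -.005 0; 0 0 0 0; .004 .0007 0 0; .004 .0007 0 0; .004 .0008 0 0; .004 .0007 0 0; .004 .0008 0 0; .004 .0007 0 0; .004 .0008 0 0; .004 .0007 0 0; .003 .0006 0 0; 0 0 0 0",
  jaw=0.2,
)

```text
time: 27.75
tool_pos: [0.5308, 0.0958, 0.0122]
tcp_rot: [-0.293, 3.126, 0.0]
wrist_force: [0.6, -0.8, -0.3]
width: 0.605
grip_force: 0.1
```

Call:
carry_out(
  series=".002 .0004 0 0; .002 .0004 0 0; .0015 .0003 0 0; .0015 .0003 0 0; .001 .0002 0 0; 0 0 0 0",
)

```text
time: 28.5
tool_pos: [0.5336, 0.0962, 0.0115]
tcp_rot: [0.291, -3.119, 0.001]
wrist_force: [-14.1, -3.4, 11.1]
width: 0.598
grip_force: 7.0
```

Call:
carry_out(
  series="-.005 -.0009 0 0; -.005 -.0009 0 0; 0 0 .02 0; 0 0 .04 0; 0 0 0 0; 0 0 0 0",
  jaw=-1,
)

```text
time: 29.25
tool_pos: [0.5285, 0.0955, 0.0721]
tcp_rot: [-0.293, 3.126, 0.0]
wrist_force: [-0.3, 0.0, -0.1]
width: 0.001
grip_force: 0.0
```

Call:
carry_out(
  series=".0145 -.026 0 0; .015 -.0264 0 0; .015 -.0264 0 0; 0 0 0 0; 0 0 -.025 0; 0 0 -.02 0; 0 0 -.007 0; 0 0 0 0; -.0004 .002 0 0; -.0004 .002 0 0; -.0004 .002 0 0; -.0004 .002 0 0; -.0003 .0015 0 0; -.0003 .0015 0 0; 0 0 0 0",
)

```text
time: 31.12
tool_pos: [0.5706, 0.0274, 0.0204]
tcp_rot: [-0.293, 3.127, -0.001]
wrist_force: [-0.2, -3.5, 2.6]
width: -0.001
grip_force: 1.6
```

Call:
carry_out(
  series="-.0002 .001 0 0; -.0002 .001 0 0; -.0002 .001 0 0; -.0002 .001 0 0; 0 0 0 0",
)

```text
time: 31.75
tool_pos: [0.5702, 0.0299, 0.0205]
tcp_rot: [-0.295, 3.127, -0.005]
wrist_force: [1.2, -10.0, 2.9]
width: 0.003
grip_force: 5.2
```

Call:
carry_out(
  series="-.0002 .001 0 0; -.0002 .001 0 0; 0 0 0 0",
)

```text
time: 32.12
tool_pos: [0.5702, 0.0301, 0.0205]
tcp_rot: [-0.296, 3.126, -0.009]
wrist_force: [1.7, -16.8, 3.0]
width: -0.0
grip_force: 8.4
```

Call:
carry_out(
  series=".001 -.006 0 0; .001 -.008 0 0; 0 0 .04 0; 0 0 .06 0; 0 0 .06 0; -.015 -.05 .03 0; -.015 -.055 0 0; -.015 -.055 0 0; -.015 -.055 0 0; -.015 -.055 0 0; -.01 -.03 0 0; 0 0 0 0; 0 0 0 0",
)

```text
time: 33.75
tool_pos: [0.486, -0.2794, 0.2095]
tcp_rot: [0.293, -3.128, -0.003]
wrist_force: [-0.3, 0.4, -0.4]
width: -0.001
grip_force: 0.0
```

```bash
python3 - <<'E'
from h import *
c={};I={}
for n in("top","scene"):
    I[n],d,c[n]=cam(n); np.savez(n+"3.npz",p=I[n],P=cloud(d,c[n]))
s=bot.read_state(); print(s["tool_pos"],s["time"])
o=[cv2.resize(I[n][r[1]:r[3],r[0]:r[2]],(400,300),interpolation=3) for n,r in (("top",(232,175,332,250)),("scene",(310,140,420,222)))]
cv2.imwrite("pics/a7.png",np.hstack(o))
for k,n,b in (("full","top",0),("spare","top",0),("battery","top",0),("cutters","top",0)):
    print(k,[np.round(r["rect"]).tolist() for r in spot_in(n,dict(full="full_bar_c",spare="spare_half_c").get(k,k))[:2]])
E
```

```text
[ 0.48631278 -0.27902751  0.20977855] 33.85
full [[282.0, 209.0, 38.0, 18.0], [283.0, 216.0, 86.0, 53.0]]
spare [[385.0, 193.0, 23.0, 12.0], [182.0, 223.0, 59.0, 35.0]]
battery [[459.0, 226.0, 30.0, 23.0], [183.0, 220.0, 57.0, 35.0]]
cutters [[372.0, 146.0, 17.0, 31.0]]
```

View pics/a7.png

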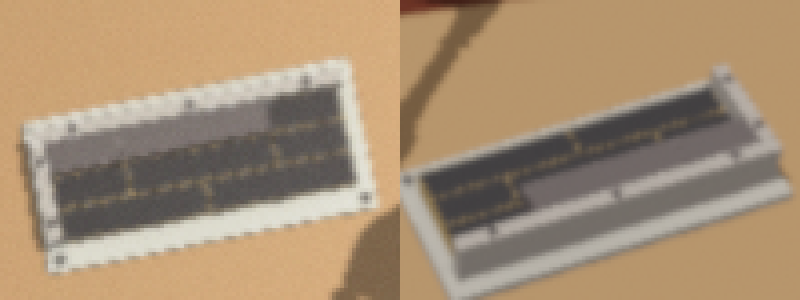

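Call:
carry_out(
  series=".001 .02 0 0; .003 .05 -.01 0; .003 .055 -.01 0; .003 .055 -.02 0; .003 .055 -.02 0; .003 .055 -.02 0; .003 .055 0 0; .003 .045 0 0; .0024 .0313 0 0; 0 0 0 0; 0 0 -.04 0; 0 0 -.035 0; 0 0 0 0; 0 0 0 0",
  jaw=1,
)

```text
time: 35.8
tool_pos: [0.511, 0.1408, 0.0562]
tcp_rot: [-0.292, 3.127, 0.0]
wrist_force: [-0.4, 0.4, -0.8]
width: 1.002
grip_force: 0.0
```

Call:
carry_out(
  series="0 0 -.025 0; 0 0 -.015 0; 0 0 -.008 0; 0 0 0 0; .003 .0006 0 0; .003 .0005 0 0; .003 .0006 0 0; .002 .0004 0 0; .0015 .0003 0 0; .0015 .0002 0 0; .0015 .0003 0 0; .0015 .0003 0 0; 0 0 0 0",
)

```text
time: 37.42
tool_pos: [0.5248, 0.1434, 0.0065]
tcp_rot: [0.292, -3.122, 0.001]
wrist_force: [-6.2, -2.2, 5.5]
width: 1.003
grip_force: 3.5
```

Call:
carry_out(
  series=".0015 .0003 0 0; .0015 .0003 0 0; 0 0 0 0",
)

```text
time: 37.8
tool_pos: [0.5246, 0.1432, 0.0059]
tcp_rot: [0.29, -3.116, 0.003]
wrist_force: [-14.1, -3.7, 10.6]
width: 1.004
grip_force: 7.1
```

Call:
carry_out(
  series="-.005 -.0009 0 0; -.008 -.0015 0 0; -.004 -.0007 0 0; 0 0 .03 0; 0 0 .05 0; 0 0 .06 0; 0 -.04 0 0; 0 -.055 0 0; 0 -.055 0 0; 0 -.055 0 0; 0 -.055 0 0; 0 -.055 0 0; 0 -.04 0 0; 0 0 0 0; 0 0 0 0",
)

```text
time: 39.67
tool_pos: [0.5133, -0.2129, 0.1469]
tcp_rot: [0.292, -3.128, -0.001]
wrist_force: [0.4, -0.0, -0.1]
width: 0.999
grip_force: 0.0
```

```bash
python3 - <<'E'
from h import *
v=[]
for n,r,lo,hi in (("top",(236,195,306,225),84,108),("scene",(335,160,415,205),73,103)):
    p,d,c=cam(n); g=p[r[1]:r[3],r[0]:r[2],1].astype(float)
    q=p[r[1]:r[3],r[0]:r[2]].astype(float)
    m=np.clip((g-lo)/(hi-lo),0,1)*np.clip((135-g)/15,0,1)*((q[...,2]-q[...,0])<22)
    m=cv2.morphologyEx(m.astype(np.float32),cv2.MORPH_OPEN,np.ones((3,3)))
    x,f=fit([(c,m,r)],(-.014,.014,-.0945,.0945),(.05,.05),(.5525,.1365,.185)); print(n,x.round(4),np.degrees(x[2]).round(2),round(f,1))
s=bot.read_state(); print(s["tool_pos"],s["time"],s["wrist_force"])
E
```

```text
top [0.55   0.1347 0.1778] 10.19 73.5
scene [0.5515 0.1338 0.1912] 10.95 494.7
[ 0.51339174 -0.21218611  0.14692718] 39.775 [-0.03634201  0.40843202 -0.02372866]
```

```bash
python3 -c "
from workcell import bot
print(bot.finish_job())"
```

```text
the job is handed in; nothing more can be done
None
```

The half bar is home in the corner, slid there without lifting. The full bar was set down beside it and pushed tight against the fence and the half bar. I handed the job in at about 40 s; the last pictures show both bars home and the spare, battery and cutters unmoved (I did not re-check the meter).

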